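# Seat the fixture plate on its locating pins and lock it

## Task

Lay the loose fixture plate on the pin slab of the fixture base and slide it about gently, without forcing it, until its four holes drop over the four pins and it lies flush. Then swing the clamp arm round to its stop so that its nose lies over the plate. Leave the ring gauges, the bearing and the bracket where they are.

Things in the scene. Friction and masses are not known exactly. Their poses are not given: they have to be found in the camera images.
- fixture_plate: Loose aluminium fixture plate, about 0.35 kg (0.28 to 0.42): 100 mm along its x, 130 mm along its y, 8 mm thick, four 12 mm through holes at x = +-29, y = +-45 mm. A dark steel bar handle stands on its middle: 60 mm along x, 16 mm wide along y, 40 mm high. Origin under the plate's centre, on its underside; z up. It fits either way round.
- plate_handle (a point): Centre of the plate's bar handle, half-way up it: 28 mm above the plate's underside, 20 mm above its upper face, 20 mm below the handle's top. x along the handle, y across it, z up. When the plate is seated this point is 46 mm above the worktop; when the plate rides on the pin tips it is 6.5 mm higher.
- fixture_base: Dark steel base fixed to the worktop, 130 mm along x, 195 mm along y (y = -80 to +115), 12 mm thick. Origin on the worktop, below the nominal centre of the pin pattern. The pin slab on it was adjusted, then locked: its centre and so all four pins stand up to 8 mm off this origin along the base's x and, independently, along its y; how far is not told. It is not turned.
- slab_nominal (a point): Point 18 mm above the base's origin, level with the upper face of the aluminium pin slab (76 x 108 mm); axes as the base. Four steel pins stand on the slab at x = +-29, y = +-45 mm from the slab's own centre, which may lie up to 8 mm off this point along x and y. Pins: 10 mm diameter, 6.5 mm high, the top 0.8 mm tapered to 8.4 mm. The seated plate lies on the slab.
- clamp_arm (a joint): Swing clamp arm, rad. At 0 (open) its nose points along the base's +x, the tail with the knob along -x; it grows clockwise seen from above; at 1.57 the nose points along -y, over the plate, the knob along +y; stop at 1.6. Arm 16 mm wide, underside 28 mm above the worktop: 2 mm over a seated plate, blocked by one not seated. Stays where left (0.05 N m friction).
- clamp_knob (a point): Black upright round knob on the tail of the clamp arm, 14 mm in diameter, from 36 to 66 mm above the worktop, 42 mm from the post's axis. This point is on its axis, 8 mm below its top. Its x axis points along the arm towards the nose.
- clamp_pivot (a point): Point on the axis of the clamp arm's upright post, which stands at x = 0, y = +100 mm on the base; at the knob point's height (58 mm above the worktop). The arm's nose reaches 58 mm from this axis.
- ring_gauge_0: Larger steel ring gauge (52 mm across, 18 mm high) standing by; not to be disturbed. Origin under its centre.
- ring_gauge_1: Smaller steel ring gauge (39 mm across, 14 mm high) standing by; not to be disturbed. Origin under its centre.
- bearing: Ball bearing (35 mm across, 11 mm high) standing by; not to be disturbed. Origin under its centre.
- machined_bracket: Milled aluminium bracket (51 x 67 x 42 mm) standing by; not to be disturbed. Origin under its centre.
Things that resemble listed ones, but are neither listed nor needed, are in the scene too. There is more than one size of the fixture_plate; the job needs the largest.

How it is judged:
By the outcome, as a careful person would: the job done as asked, in the order asked, and still so for the second after the job is handed in, with the robot touching nothing.
It also fails if it takes over 72 s, if anything falls off the work surface, if the arm or the gripper's body presses on something with over 40 N, if the wrist force passes 120 N, or if a joint passes its speed limit or range.

## Robot

A 6-joint arm with a two-finger parallel gripper is mounted at the origin on a cart in front of the work surface, level with it; the furniture and walls round the work are solid. World frame = base frame: x ahead of the robot, y to its left, z up, the work surface at z = 0. Lengths are in m, angles in rad, forces in N, time in s.
With the tool pointing down it reaches from about 0.275 to 0.75 m from the base axis. Payload 10.2 kg.
Tool frame: the origin (TCP) lies at the very end of the fingers, on their centre line; the grasp point (between the pads) lies 19 mm behind it; x points along the fingers, y is the direction in which the jaws open and shut, and the axes are right-handed (so a half turn about x gives the same grasp; the last joint's range is limited). The gripper opens to 88 mm and grips with 3 to 60 N. Pads are 18 mm wide; open, the fingers measure 123 mm over their backs; the gripper's body (75 mm by 187 mm) begins 45 mm behind the grasp point.
Start: joints at [-1.502, 0.313, 1.498, -0, 1.331, -0.223], TCP at [0.151, -0.503, 0.239] pointing down, gripper open.
Joint ranges: [-2.94, 2.94], [-0.97, 2.17], [0.19, 2.56], [-1.23, 4.37], [0.02, 3.11], [-2.88, 2.88]. Speed limits (rad/s): [2.39, 2.39, 3.01, 3.14, 3.14, 3.14].

## Interface

Orientations are given as a 3x3 rotation matrix whose columns are the frame's x, y, z axes.
In Python, from rig import arm gives the robot as it stands.
- The arm moves only by the tool play_rows, never from a script. Its arguments are lists of equal length, an entry for each row: "rotation": the turn, a rotation vector about the tool's x, y, z in rad, a list of three; "linear": the shift along the tool's x, y, z in cm, a list of three; "grip": the opening, from 0 (shut) to 1 (fully open). In form: {"rotation": [[wx, wy, wz], ...], "linear": [[tx, ty, tz], ...], "grip": [grip, ...]}. A call has 1 to 20 rows; each row is the pose to reach, as a shift and turn from the pose commanded when the call began, along the tool's axes at that moment; what a row does not reach only later rows make up. A row lasts 1/8 s, in which the tool goes at most 62.5 mm and 10.7 degrees, less where a joint would pass 70% of its speed; a pose out of reach is approached as far as the arm can. A call with a gripper value outside its range is refused whole. The fingers move at their own pace and stop on an object; "force" is the grip in N (left out, the last holds). Time passes only in rows, so rows that repeat a pose let the fingers close. It gives the time, the measured TCP pose, the force and the opening at its end, in the units of the state.
- arm.state(): the state, without advancing time (a new reading comes with each control period).
- arm.snapshot(name): name is "scene" or "top" or "wrist"; returns the picture (420x560x3 uint8, red, green, blue); there is no depth.
- arm.camera_model(name): a dict with "camera_matrix" (3x3 intrinsics, pixels), "R" (3x3) and "t" (3): a world point X has camera coordinates R X + t; the wrist camera has in their place "T_tool_cam" (4x4, takes a point from camera to tool coordinates, whose origin is the TCP and whose axes are the tool frame's). Camera axes: x right, y down, z forward; pixel columns grow to the right and rows downward; lengths in m; the calibration is good to about 2 mm. A picture is of the moment at which its call begins: read the wrist's pose just before it. camera_model takes no time and is no camera call.
- arm.finish_job(): hands the job in, once; it reports no verdict.
The state is a dict: "t": time; "qpos": joint angles; "joint_vel": joint speeds; "joint_torque": joint torques, N m; "position": TCP position; "orientation": TCP orientation; "ft_force": force on the tool from outside, world axes, zero at the start; "ft_torque": the same for the moment, N m; "opening": opening from 0.0 (shut) to 1.0 (fully open).
Only numpy, scipy, OpenCV 4.12 (cv2) and the standard library are available. Lean on these libraries where they do the work, as an engineer would, in place of code of your own. Each camera call takes 0.05 s, during which the arm holds its last target.

## Working session

There is one attempt and no reset: what is moved stays moved. The work goes in short steps, Python scripts to look and compute and a tool call to move; the robot and the scene stay as the last step left them, time stands still between calls to the robot, and variables do not carry over. Pictures are saved under pics/ and viewed, and the job is handed in when it is done.

Besides the shell and the picture viewer there is one more tool, called by a JSON object that holds its "op" and its "data", one argument or row to a line. play_rows: Moves the arm, as the interface text tells. Its arguments: {"type":"object","properties":{"rotation":{"type":"array","items":{"type":"array","items":{"type":"number"}}},"linear":{"type":"array","items":{"type":"array","items":{"type":"number"}}},"grip":{"type":"array","items":{"type":"number"}},"force":{"type":"number"}},"required":["rotation","linear","grip"]}

```bash
ls; mkdir -p pics; python3 - <<'E'
from rig import arm
import cv2, numpy as np
np.set_printoptions(precision=4,suppress=True)
s=arm.state()
for k,v in s.items(): print(k,v)
for n in ["scene","top","wrist"]:
    im=arm.snapshot(n); cv2.imwrite(f"pics/{n}0.png",im[:,:,::-1])
    print(n,arm.camera_model(n))
E
```

```text
pics
t 0.0
qpos [-1.5024  0.3134  1.4984 -0.      1.331  -0.2234]
joint_vel [-0.0021 -0.0017 -0.0001  0.0017 -0.0006 -0.    ]
joint_torque [ -0.0004 -40.2213 -25.2271   0.0694   0.0354  -0.0001]
position [ 0.151  -0.5026  0.2382]
orientation [[-0.0001  0.2877 -0.9577]
 [ 0.0013 -0.9577 -0.2877]
 [-1.     -0.0012 -0.0003]]
ft_force [-0.403   0.1814 -0.0506]
ft_torque [-0.0221  0.007  -0.0449]
opening 0.9997695349356296
scene {'camera_matrix': array([[506.1879,   0.    , 275.0663],
       [  0.    , 506.1879, 215.8667],
       [  0.    ,   0.    ,   1.    ]]), 'R': array([[ 0.6172, -0.7868,  0.0019],
       [-0.5339, -0.4206, -0.7335],
       [ 0.578 ,  0.4517, -0.6796]]), 't': array([-0.2132,  0.4025,  1.1185])}
top {'camera_matrix': array([[399.6571,   0.    , 279.8067],
       [  0.    , 399.6571, 212.1808],
       [  0.    ,   0.    ,   1.    ]]), 'R': array([[-0.0055, -0.9999, -0.0111],
       [-0.9968,  0.0064, -0.08  ],
       [ 0.08  ,  0.0106, -0.9967]]), 't': array([0.1749, 0.5447, 1.1266])}
wrist {'camera_matrix': array([[292.8208,   0.    , 281.7024],
       [  0.    , 292.8208, 205.1478],
       [  0.    ,   0.    ,   1.    ]]), 'T_tool_cam': array([[ 0.0002, -0.2756,  0.9613, -0.1468],
       [ 1.    , -0.0011, -0.0005, -0.0003],
       [ 0.0012,  0.9613,  0.2756, -0.07  ],
       [ 0.    ,  0.    ,  0.    ,  1.    ]])}
```

View pics/scene0.png

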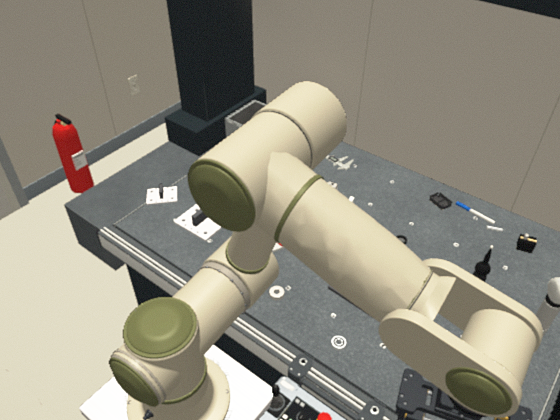

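View pics/top0.png

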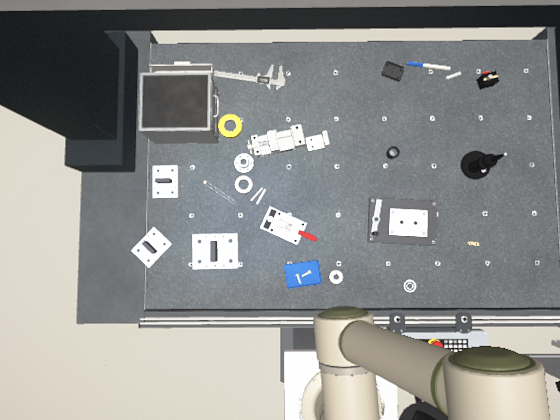

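View pics/wrist0.png

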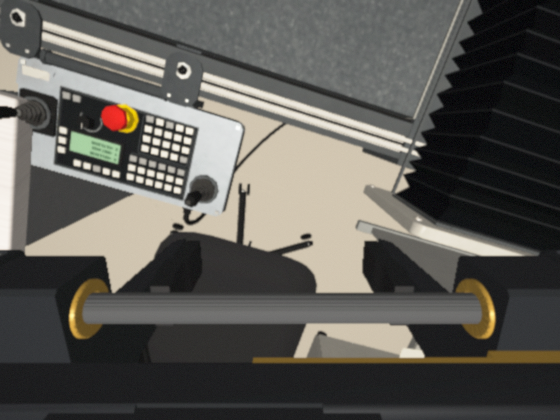

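```bash
cat > h.py <<'E'
from rig import arm
import cv2, numpy as np
np.set_printoptions(precision=4,suppress=True)
def cam(n, st=None):
    c=arm.camera_model(n); K=np.array(c["camera_matrix"])
    if "R" in c: return K,np.array(c["R"]),np.array(c["t"])
    T=np.eye(4); T[:3,:3]=st["orientation"]; T[:3,3]=st["position"]
    W=np.linalg.inv(T@np.array(c["T_tool_cam"])); return K,W[:3,:3],W[:3,3]
def ray(C,uv):
    K,R,t=C; o=-R.T@t; d=R.T@np.linalg.solve(K,[uv[0],uv[1],1.]); return o,d/np.linalg.norm(d)
def onz(C,uv,z):
    o,d=ray(C,uv); return o+d*(z-o[2])/d[2]
def tri(rs):
    A=np.zeros((3,3));b=np.zeros(3)
    for o,d in rs:
        P=np.eye(3)-np.outer(d,d);A+=P;b+=P@o
    p=np.linalg.solve(A,b)
    return p,[np.linalg.norm((np.eye(3)-np.outer(d,d))@(p-o)) for o,d in rs]
def proj(C,X):
    K,R,t=C; p=K@(R@np.asarray(X)+t); return p[:2]/p[2]
def shot(n,name):
    st=arm.state(); im=arm.snapshot(n)[:,:,::-1].copy(); cv2.imwrite(f"pics/{name}.png",im)
    np.savez(f"pics/{name}.npz",p=st["position"],o=st["orientation"]); return im,cam(n,st)
def load(n,name):
    z=np.load(f"pics/{name}.npz"); return cv2.imread(f"pics/{name}.png"),cam(n,dict(position=z["p"],orientation=z["o"]))
E
python3 - <<'E'
from h import *
C=cam("top"); im=cv2.imread("pics/top0.png")
for uv in [(215,251),(165,181),(152,247)]: print(uv,onz(C,uv,.008))
for uv in [(409,222),(376,218),(372,200),(436,200),(436,243),(370,241)]: print(uv,onz(C,uv,.018))
for uv in [(336,277),(410,286),(243,162),(243,184),(230,126)]: print(uv,onz(C,uv,.01))
a=cv2.resize(im[160:290,120:270],None,fx=5,fy=4.5,interpolation=cv2.INTER_CUBIC); cv2.imwrite("pics/z1.png",a)
a=cv2.resize(im[185:300,320:450],None,fx=5,fy=5,interpolation=cv2.INTER_CUBIC); cv2.imwrite("pics/z2.png",a)
E
```

```text
(215, 251) [0.4354 0.3601 0.008 ]
(165, 181) [0.6411 0.5089 0.008 ]
(152, 247) [0.4479 0.5434 0.008 ]
(409, 222) [ 0.5155 -0.1992  0.018 ]
(376, 218) [ 0.5276 -0.105   0.018 ]
(372, 200) [ 0.5797 -0.0947  0.018 ]
(436, 200) [ 0.5785 -0.2787  0.018 ]
(436, 243) [ 0.4549 -0.2742  0.018 ]
(370, 241) [ 0.4617 -0.0862  0.018 ]
(336, 277) [0.3594 0.0117 0.01  ]
(410, 286) [ 0.3329 -0.1988  0.01  ]
(243, 162) [0.6955 0.2792 0.01  ]
(243, 184) [0.6302 0.2791 0.01  ]
(230, 126) [0.8039 0.318  0.01  ]
```

View pics/z1.png

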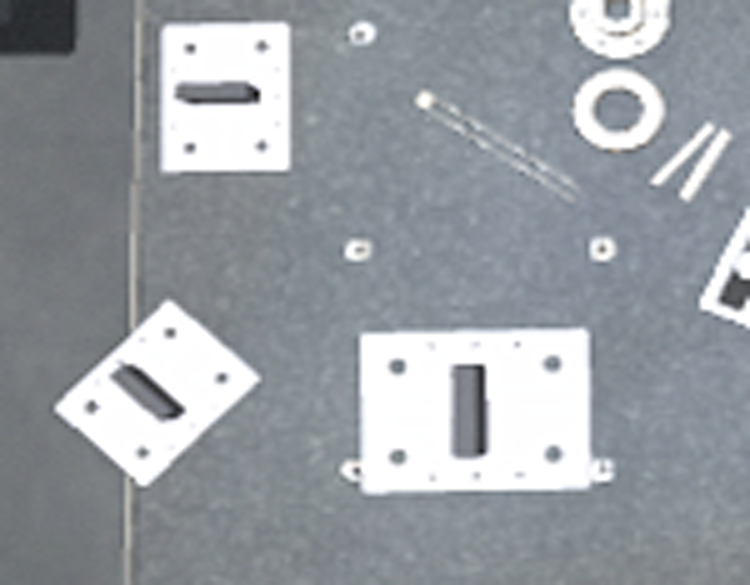

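View pics/z2.png

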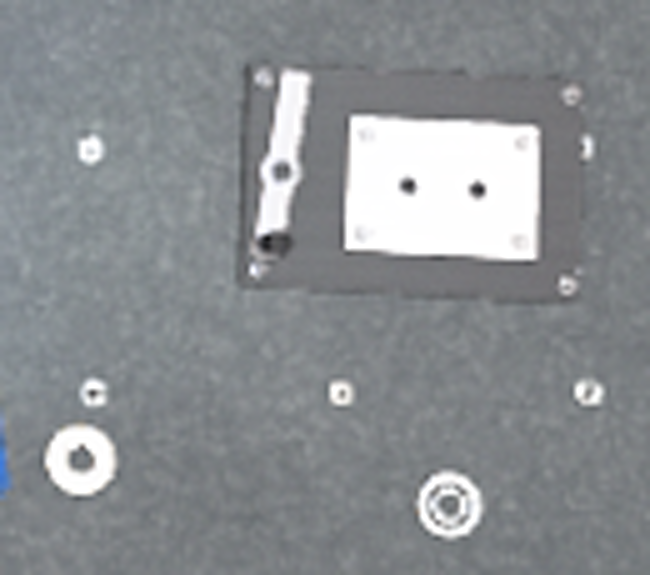

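```bash
cat >> h.py <<'E'
from scipy.spatial.transform import Rotation as Ro
def goal(p,yaw,s=None):
    "tool down, tool-y at world angle yaw"
    s=s or arm.state(); R0=np.array(s["orientation"]); y=np.array([np.cos(yaw),np.sin(yaw),0]); x=np.array([0,0,-1.])
    R=np.c_[x,y,np.cross(x,y)]
    w=Ro.from_matrix(R0.T@R).as_rotvec(); l=R0.T@(np.array(p)-s["position"])*100
    print("rot",np.round(w,3),"lin cm",np.round(l,2),"dist mm",np.linalg.norm(l)*10)
E
python3 -c "
from h import *
goal([.44,-.19,.16],-np.pi/2)"
```

```text
rot [ 0.292 -0.     0.001] lin cm [  7.86 -21.63 -36.67] dist mm 432.9056121759364
```

{"op": "play_rows", "data": {
  "rotation": [
    [0.15, 0, 0],
    [0.292, 0, 0],
    [0.292, 0, 0],
    [0.292, 0, 0],
    [0.292, 0, 0],
    [0.292, 0, 0],
    [0.292, 0, 0],
    [0.292, 0, 0],
    [0.292, 0, 0],
    [0.292, 0, 0]
  ],
  "linear": [
    [1, -3, -5],
    [2, -6, -10],
    [4, -10, -16],
    [6, -14, -22],
    [7, -17, -28],
    [7.86, -20, -33],
    [7.86, -21.6, -36.7],
    [7.86, -21.6, -36.7],
    [7.86, -21.6, -36.7],
    [7.86, -21.6, -36.7]
  ],
  "grip": [1, 1, 1, 1, 1, 1, 1, 1, 1, 1]
}}

```text
t: 1.4
position: [0.4396, -0.1915, 0.1602]
orientation: [[-0.0, -0.002, -1.0], [-0.0, -1.0, 0.002], [-1.0, 0.0, 0.0]]
ft_force: [-0.6, 0.3, -0.5]
opening: 1.0
```

```bash
python3 -c "
from h import *
print(arm.state()['qpos'],arm.state()['position'])
shot('wrist','w1')"
```

```text
[-0.6556  0.2947  1.7414 -0.0002  1.1055  0.9174] [ 0.4396 -0.1915  0.1602]
```

View pics/w1.png

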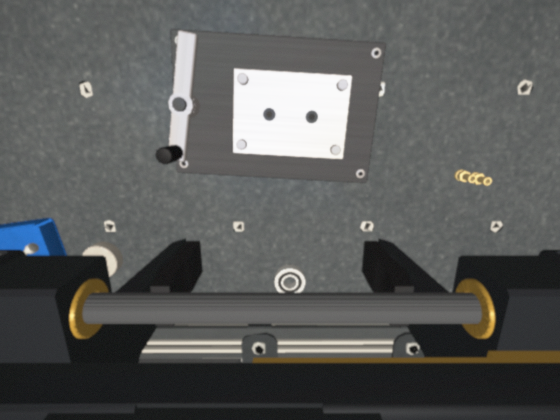

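{"op": "play_rows", "data": {
  "rotation": [
    [0, 0, 0],
    [0, 0, 0],
    [0, 0, 0],
    [0, 0, 0]
  ],
  "linear": [
    [1.5, -3.5, 0],
    [4, -7, 0],
    [4, -7, 0],
    [4, -7, 0]
  ],
  "grip": [1, 1, 1, 1]
}}

```text
t: 1.95
position: [0.4406, -0.1216, 0.1207]
orientation: [[0.001, -0.001, -1.0], [-0.001, -1.0, 0.001], [-1.0, 0.001, -0.001]]
ft_force: [0.6, -1.1, 0.2]
opening: 1.001
```

```bash
python3 -c "
from h import *
shot('wrist','w2')
for n in ['w1','w2']:
    a=cv2.imread(f'pics/{n}.png')[20:240,100:]
    cv2.imwrite(f'pics/{n}z.png',cv2.resize(a[:,:400] if n=='w1' else a,None,fx=1.7,fy=1.7,interpolation=cv2.INTER_CUBIC))
"
```

```text
(no output)
```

View pics/w2.png

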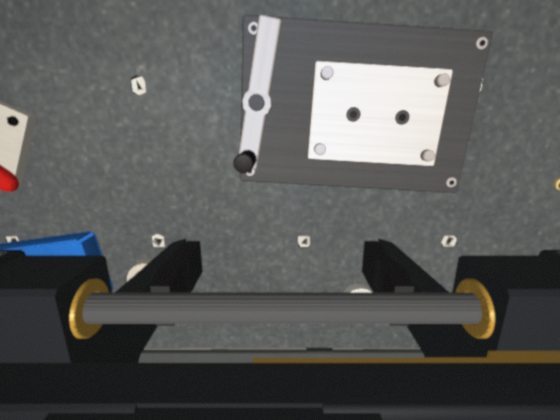

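```bash
python3 -c "
from h import *
a=cv2.imread('pics/w1.png')[60:170,220:365]; cv2.imwrite('pics/w1p.png',cv2.resize(a,None,fx=5,fy=5,interpolation=cv2.INTER_CUBIC))
a=cv2.imread('pics/w2.png')[55:175,300:460]; cv2.imwrite('pics/w2p.png',cv2.resize(a,None,fx=5,fy=5,interpolation=cv2.INTER_CUBIC))
"
```

```text
(no output)
```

View pics/w1p.png

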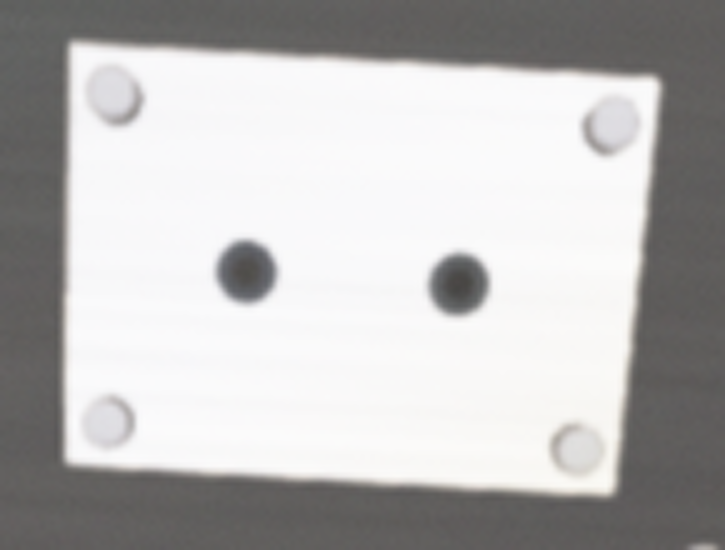

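View pics/w2p.png

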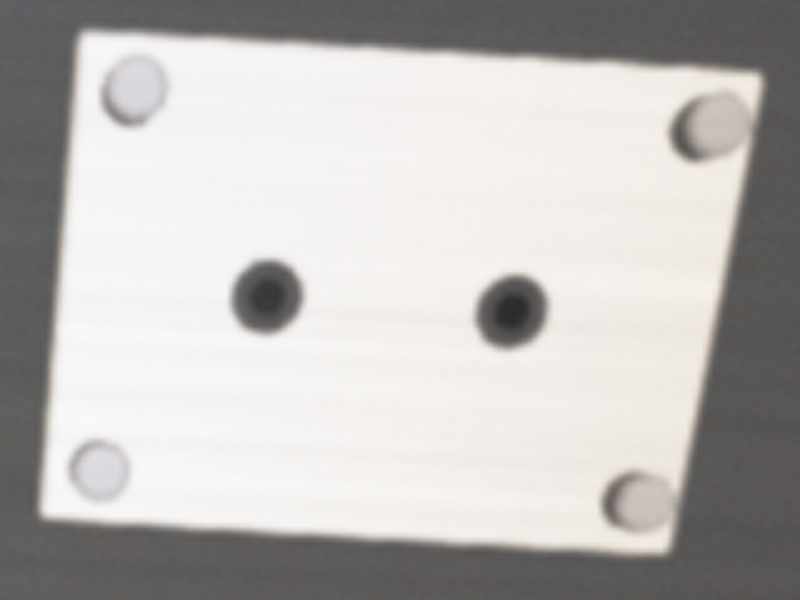

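```bash
cat > m1.py <<'E'
from h import *
C1=load('wrist','w1')[1];C2=load('wrist','w2')[1]; Ct=cam('top')
f=lambda l,o:[((u+.5)/5-.5+o[0],(v+.5)/5-.5+o[1]) for u,v in l]
p1=f([(113,92),(614,122),(106,421),(577,449)],(220,60)); p2=f([(137,88),(720,121),(99,470),(640,502)],(300,55))
c1=f([(70,42),(660,78),(65,464),(615,494)],(220,60)); c2=f([(80,31),(763,73),(41,516),(670,553)],(300,55))
for nm,a,b,z in (("pins",p1,p2,.0245),("slab",c1,c2,.018)):
    T=np.array([tri([ray(C1,u),ray(C2,v)])[0] for u,v in zip(a,b)])
    A=np.array([onz(C1,u,z) for u in a]);B=np.array([onz(C2,v,z) for v in b])
    print(nm,"\n",np.c_[T,A[:,:2],B[:,:2]])
    for Q in (T,A,B):
        Q=Q[:,:2]; m=Q.mean(0); yd=(Q[0]-Q[1]+Q[2]-Q[3]); ang=np.arctan2(-yd[0],yd[1]); xd=(Q[0]-Q[2]+Q[1]-Q[3])
        print("  mean",m,"ang(y) %.4f ang(x) %.4f"%(ang,np.arctan2(xd[1],xd[0])),"len",np.linalg.norm(yd)/2,np.linalg.norm(xd)/2)
    if nm=="pins":
        for X in T: print(proj(Ct,X))
# pivot, knob
print("pivot",tri([ray(C1,(180,104)),ray(C2,(256.5,102))]))
E
python3 m1.py
```

```text
pins 
 [[ 0.5467 -0.1564  0.0243  0.5467 -0.1564  0.5465 -0.1564]
 [ 0.5415 -0.2461  0.0249  0.5415 -0.2461  0.5416 -0.2463]
 [ 0.489  -0.1526  0.0234  0.4891 -0.1528  0.489  -0.1525]
 [ 0.4834 -0.2425  0.0231  0.4836 -0.2422  0.4835 -0.2418]]
  mean [ 0.5151 -0.1994] ang(y) -0.0595 ang(x) -0.0638 len 0.08990441148010844 0.05801325263150336
  mean [ 0.5152 -0.1994] ang(y) -0.0603 ang(x) -0.0656 len 0.08972990253304937 0.057871024509305105
  mean [ 0.5152 -0.1992] ang(y) -0.0574 ang(x) -0.0726 len 0.08972573576996704 0.057976098733094214
[394.3463 211.092 ]
[425.9077 212.6713]
[393.5031 231.2737]
[425.1262 233.0322]
slab 
 [[ 0.5559 -0.1482  0.0177  0.556  -0.1482  0.5557 -0.1481]
 [ 0.5496 -0.2554  0.0177  0.5496 -0.2554  0.5494 -0.2553]
 [ 0.4807 -0.1437  0.0187  0.4804 -0.1435  0.4807 -0.1437]
 [ 0.4742 -0.2512  0.0181  0.4743 -0.2512  0.4742 -0.2513]]
  mean [ 0.5151 -0.1996] ang(y) -0.0593 ang(x) -0.0578 len 0.10761915216684884 0.07541012397539978
  mean [ 0.5151 -0.1996] ang(y) -0.0584 ang(x) -0.0581 len 0.10763363313305334 0.07559346069085662
  mean [ 0.515  -0.1996] ang(y) -0.0595 ang(x) -0.0561 len 0.10753746960728049 0.07520549280017558
pivot (array([ 0.5243, -0.103 ,  0.0374]), [np.float64(3.6279185314125505e-05), np.float64(3.627918531393407e-05)])
```

{"op": "play_rows", "data": {
  "rotation": [
    [0, 0, 0],
    [0, 0, 0],
    [0, 0, 0],
    [0, 0, 0],
    [0, 0, 0],
    [0, 0, 0],
    [0, 0, 0],
    [0, 0, 0],
    [0, 0, 0],
    [0, 0, 0],
    [0, 0, 0]
  ],
  "linear": [
    [-3, -5, 1],
    [-4, -11, 2],
    [-4, -17, 3],
    [-4, -23, 4],
    [-4, -29, 5],
    [-4, -35, 6],
    [-4, -40, 7],
    [-4, -44, 8],
    [-4, -46, 8],
    [-4, -46, 8],
    [-4, -46, 8]
  ],
  "grip": [1, 1, 1, 1, 1, 1, 1, 1, 1, 1, 1]
}}

```text
t: 3.38
position: [0.3611, 0.3387, 0.1604]
orientation: [[0.0, -0.001, -1.0], [-0.0, -1.0, 0.001], [-1.0, 0.0, -0.0]]
ft_force: [-0.5, 0.6, -0.2]
opening: 1.0
```

```bash
python3 -c "
from h import *
shot('wrist','w3')"
```

```text
(no output)
```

View pics/w3.png

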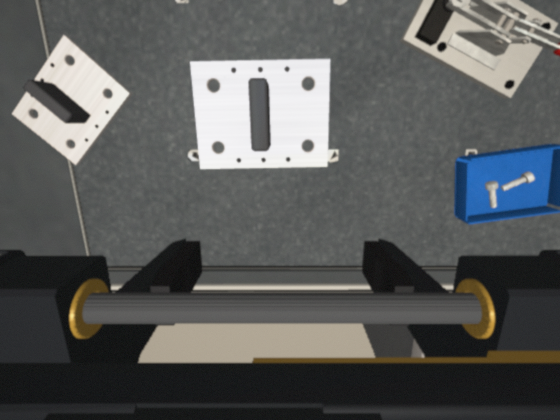

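{"op": "play_rows", "data": {
  "rotation": [
    [0, 0, 0],
    [0, 0, 0],
    [0, 0, 0],
    [0, 0, 0]
  ],
  "linear": [
    [1.5, -3, 0],
    [4, -6, 0],
    [4, -6, 0],
    [4, -6, 0]
  ],
  "grip": [1, 1, 1, 1]
}}

```text
t: 3.92
position: [0.361, 0.3988, 0.1208]
orientation: [[0.0, -0.001, -1.0], [0.0, -1.0, 0.001], [-1.0, -0.0, -0.0]]
ft_force: [-0.5, -0.4, 0.1]
opening: 0.999
```

```bash
python3 -c "
from h import *
shot('wrist','w4')
a=cv2.imread('pics/w3.png')[50:180,180:345]; cv2.imwrite('pics/w3p.png',cv2.resize(a,None,fx=4.5,fy=4.5,interpolation=cv2.INTER_CUBIC))
a=cv2.imread('pics/w4.png')[30:190,180:420]; cv2.imwrite('pics/w4p.png',cv2.resize(a,None,fx=3,fy=3,interpolation=cv2.INTER_CUBIC))
"
```

```text
(no output)
```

View pics/w3p.png

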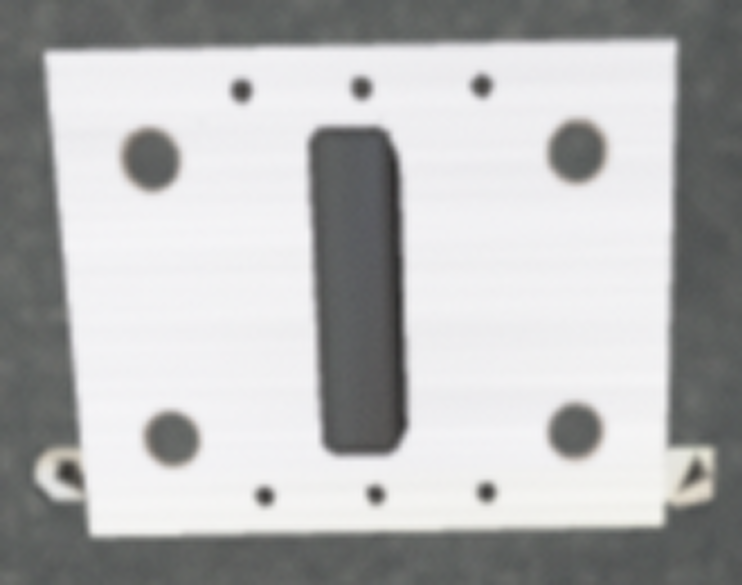

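View pics/w4p.png

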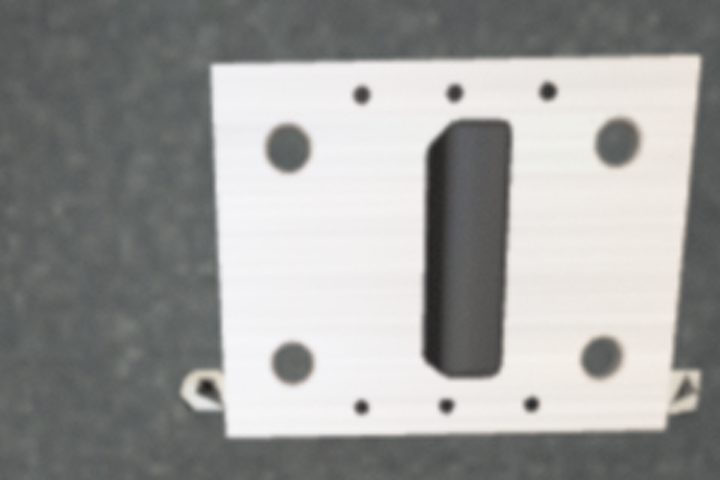

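```bash
cat > m2.py <<'E'
from h import *
C1=load('wrist','w3')[1];C2=load('wrist','w4')[1]
f=lambda l,o,s:[((u+.5)/s-.5+o[0],(v+.5)/s-.5+o[1]) for u,v in l]
a3=lambda l:f(l,(180,50),4.5); a4=lambda l:f(l,(180,30),3)
p1=a3([(151,159),(578,151),(172,438),(575,431)]); p2=a4([(288,148),(617.5,142),(293,362.5),(601.5,356.5)])
c1=a3([(44,51),(677,39),(91,536),(664,525)]); c2=a4([(211,64),(700,56),(227,437),(667,429)])
h1=a3([(311,129),(383,128),(324,453),(393,453)]); h2=a4([(455,120),(511,121),(446,377),(500,377)])
for nm,a,b,z in (("holes",p1,p2,.008),("corners",c1,c2,.008),("handle",h1,h2,.048)):
    T=np.array([tri([ray(C1,u),ray(C2,v)])[0] for u,v in zip(a,b)])
    A=np.array([onz(C1,u,z) for u in a]);B=np.array([onz(C2,v,z) for v in b])
    print(nm,"\n",np.c_[T,A[:,:2],B[:,:2]])
    for Q in (T,A,B):
        Q=Q[:,:2]; m=Q.mean(0); yd=(Q[0]-Q[1]+Q[2]-Q[3]); ang=np.arctan2(-yd[0],yd[1]); xd=(Q[0]-Q[2]+Q[1]-Q[3])
        print("  mean",m,"ang(y) %.4f ang(x) %.4f"%(ang,np.arctan2(xd[1],xd[0])),"len",np.linalg.norm(yd)/2,np.linalg.norm(xd)/2)
E
python3 m2.py; python3 -c "
from h import *
goal([.4355,.36,.16],-np.pi/2+.018)"
```

```text
holes 
 [[0.4643 0.4037 0.0081 0.4644 0.4037 0.4643 0.4037]
 [0.4657 0.3135 0.0073 0.4657 0.3135 0.4656 0.3137]
 [0.4064 0.4027 0.0091 0.4063 0.4029 0.4063 0.4027]
 [0.4078 0.3129 0.0083 0.4076 0.3129 0.4079 0.3128]]
  mean [0.4361 0.3582] ang(y) 0.0153 ang(x) 0.0135 len 0.09000904844624526 0.057933054743413426
  mean [0.436  0.3583] ang(y) 0.0146 ang(x) 0.0122 len 0.09012324957383731 0.05805345037055502
  mean [0.436  0.3582] ang(y) 0.0158 ang(x) 0.0159 len 0.0899546809205554 0.05786519905308648
corners 
 [[0.4848 0.424  0.0098 0.4852 0.4245 0.4851 0.4241]
 [0.4871 0.2934 0.0073 0.4872 0.2936 0.4868 0.2937]
 [0.3846 0.4225 0.0092 0.3844 0.4228 0.3844 0.4226]
 [0.387  0.2927 0.0111 0.3866 0.2922 0.3865 0.2914]]
  mean [0.4359 0.3581] ang(y) 0.0181 ang(x) 0.0112 len 0.13016037406508824 0.10014898997295137
  mean [0.4358 0.3583] ang(y) 0.0156 ang(x) 0.0152 len 0.13076720336153935 0.10072207649511827
  mean [0.4357 0.358 ] ang(y) 0.0144 ang(x) 0.0192 len 0.13078892500252098 0.10049332024278898
handle 
 [[0.4644 0.3652 0.0519 0.4649 0.3656 0.465  0.3646]
 [0.4645 0.3523 0.0508 0.4651 0.3525 0.4648 0.3517]
 [0.4069 0.3647 0.0512 0.4067 0.365  0.4065 0.3642]
 [0.4069 0.3515 0.051  0.4067 0.3516 0.4065 0.3508]]
  mean [0.4357 0.3584] ang(y) 0.0022 ang(x) 0.0114 len 0.013047974864083066 0.05757371523313291
  mean [0.4358 0.3587] ang(y) 0.0037 ang(x) 0.0122 len 0.013253703383796134 0.05831165912782213
  mean [0.4357 0.3578] ang(y) -0.0103 ang(x) 0.0107 len 0.0131312586289462 0.05843244061745267
rot [-0.019 -0.001  0.   ] lin cm [-3.89  3.87 -7.45] dist mm 92.55976608333839
```

```bash
python3 -c "
from h import *
goal([.436,.3582,.013],-np.pi/2+.015)"
```

```text
rot [-0.016 -0.001  0.   ] lin cm [10.81  4.06 -7.49] dist mm 137.58124208554108
```

{"op": "play_rows", "data": {
  "rotation": [
    [-0.016, 0, 0],
    [-0.016, 0, 0],
    [-0.016, 0, 0],
    [-0.016, 0, 0],
    [-0.016, 0, 0],
    [-0.016, 0, 0],
    [-0.016, 0, 0],
    [-0.016, 0, 0],
    [-0.016, 0, 0],
    [-0.016, 0, 0],
    [-0.016, 0, 0],
    [-0.016, 0, 0]
  ],
  "linear": [
    [0, 2, -4],
    [2, 4.06, -7.5],
    [5, 4.06, -7.5],
    [8, 4.06, -7.5],
    [10, 4.06, -7.5],
    [10.8, 4.06, -7.5],
    [10.8, 4.06, -7.5],
    [10.8, 4.06, -7.5],
    [10.8, 4.06, -7.5],
    [10.8, 4.06, -7.5],
    [10.8, 4.06, -7.5],
    [10.8, 4.06, -7.5]
  ],
  "grip": [1, 1, 1, 1, 1, 1, 1, 0.1, 0.1, 0.1, 0.1, 0.1],
  "force": 25
}}

```text
t: 5.48
position: [0.4355, 0.359, 0.0122]
orientation: [[0.0, 0.016, -1.0], [0.0, -1.0, -0.016], [-1.0, -0.0, -0.0]]
ft_force: [0.2, 0.4, 0.8]
opening: 0.452
```

{"op": "play_rows", "data": {
  "rotation": [
    [0, 0, 0],
    [0, 0, 0],
    [0, 0, 0],
    [0, 0, 0],
    [0, 0, 0],
    [0, 0, 0],
    [0, 0, 0],
    [0, 0, 0]
  ],
  "linear": [
    [0, 0, 0],
    [0, 0, 0],
    [0, 0, 0],
    [0, 0, 0],
    [0, 0, 0],
    [0, 0, 0],
    [0, 0, 0],
    [0, 0, 0]
  ],
  "grip": [0.1, 0.1, 0.1, 0.1, 0.1, 0.1, 0.1, 0.1]
}}

```text
t: 6.48
position: [0.4355, 0.359, 0.0121]
orientation: [[-0.0, 0.016, -1.0], [-0.0, -1.0, -0.016], [-1.0, 0.0, 0.0]]
ft_force: [-0.4, -2.0, 0.8]
opening: 0.177
```

{"op": "play_rows", "data": {
  "rotation": [
    [0, 0, 0],
    [0, 0, 0],
    [0, 0, 0],
    [0, 0, 0],
    [0, 0, 0],
    [0, 0, 0]
  ],
  "linear": [
    [-1, 0, 0],
    [-4, 0, 0],
    [-9, 0, 0],
    [-14, 0, 0],
    [-15, 0, 0],
    [-15, 0, 0]
  ],
  "grip": [0.1, 0.1, 0.1, 0.1, 0.1, 0.1]
}}

```text
t: 7.22
position: [0.4351, 0.3589, 0.1614]
orientation: [[-0.001, 0.016, -1.0], [-0.0, -1.0, -0.016], [-1.0, 0.0, 0.001]]
ft_force: [-0.3, 0.9, -4.7]
opening: 0.18
```

```bash
python3 -c "
from h import *
shot('wrist','w5')
goal([.515,-.1995,.14],-np.pi/2-.0593)"
```

```text
rot [ 0.075  0.003 -0.001] lin cm [ 2.09 55.94 -7.15] dist mm 564.3011457660451
```

View pics/w5.png

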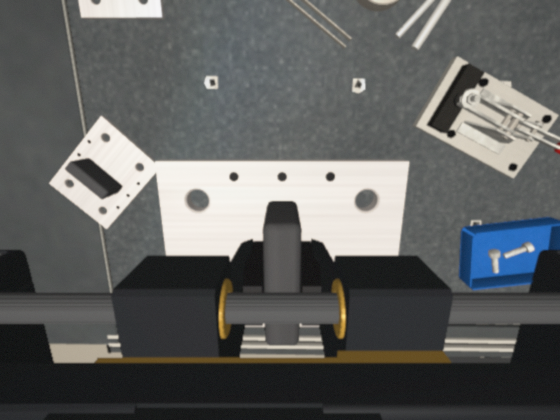

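```bash
cat > m3.py <<'E'
from h import *
import sys
im,C=load('wrist','w5'); z=np.load('pics/w5.npz'); P,O=z['p'],z['o']
g=cv2.cvtColor(im,cv2.COLOR_BGR2GRAY)
H=[]
for (u,v) in [(197,200),(367,200)]:
    w=16; a=cv2.resize(g[v-w:v+w,u-w:u+w],None,fx=4,fy=4,interpolation=cv2.INTER_CUBIC)
    _,b=cv2.threshold(a,150,255,cv2.THRESH_BINARY_INV)
    cs,_=cv2.findContours(b,cv2.RETR_EXTERNAL,cv2.CHAIN_APPROX_NONE); c=max(cs,key=cv2.contourArea)
    (cx,cy),ax,_=cv2.fitEllipse(c); px=((cx+.5)/4-.5+u-w,(cy+.5)/4-.5+v-w); print(px,ax)
    H.append(O.T@(onz(C,px,P[2]-.0041)-P))
H=np.array(H)*1000; print(H); m=H.mean(0); d=H[0]-H[1]; print("mid",m,"len",np.linalg.norm(d),"ang about tool x",np.arctan2(-d[2],-d[1]))
cv2.imwrite('pics/w5p.png',cv2.resize(im[150:260,150:420],None,fx=2.9,fy=2.9,interpolation=cv2.INTER_CUBIC))
E
python3 m3.py
```

```text
(197.15160369873047, 199.68585586547852) (80.95594787597656, 89.33732604980469)
(365.84888076782227, 199.70720100402832) (80.99617004394531, 89.45443725585938)
[[  4.0641 -45.2113 -29.7612]
 [  4.088   44.7395 -29.6367]]
mid [  4.076   -0.2359 -29.6989] len 89.95093479109794 ang about tool x 0.0013838123534678506
```

View pics/w5p.png

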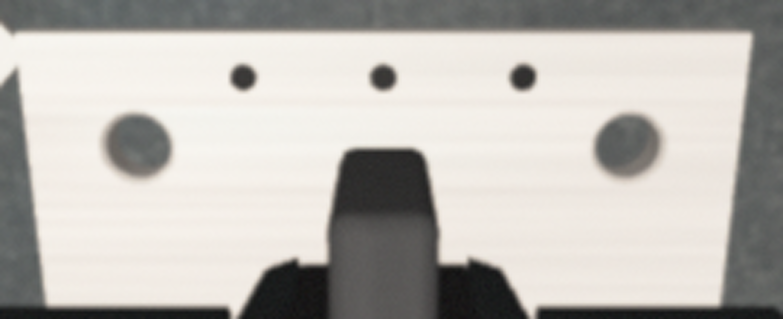

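{"op": "play_rows", "data": {
  "rotation": [
    [0, 0, 0],
    [0, 0, 0],
    [0.02, 0, 0],
    [0.04, 0, 0],
    [0.06, 0, 0],
    [0.075, 0.001, 0],
    [0.075, 0.001, 0],
    [0.075, 0.001, 0],
    [0.075, 0.001, 0],
    [0.075, 0.001, 0],
    [0.075, 0.001, 0],
    [0.075, 0.001, 0],
    [0.075, 0.001, 0],
    [0.075, 0.001, 0],
    [0.075, 0.001, 0],
    [0.075, 0.001, 0]
  ],
  "linear": [
    [0, 2, 0],
    [0, 6, -1],
    [0, 11, -2],
    [0, 16, -3],
    [0, 21, -4],
    [0, 26, -5],
    [0, 31, -6],
    [0, 36, -7],
    [0, 41, -7.1],
    [0, 46, -7.1],
    [0, 51, -7.1],
    [0, 54, -7.1],
    [2, 55.9, -7.1],
    [4, 55.96, -7.1],
    [6, 55.96, -7.1],
    [6, 55.96, -7.1]
  ],
  "grip": [0.1, 0.1, 0.1, 0.1, 0.1, 0.1, 0.1, 0.1, 0.1, 0.1, 0.1, 0.1, 0.1, 0.1, 0.1, 0.1]
}}

```text
t: 9.28
position: [0.5139, -0.1985, 0.0992]
orientation: [[-0.004, -0.059, -0.998], [0.003, -0.998, 0.059], [-1.0, -0.003, 0.005]]
ft_force: [0.2, 0.1, -4.5]
opening: 0.18
```

```bash
python3 -c "
from h import *
shot('wrist','w6')
shot('top','t6')
goal([.5144,-.1997,.042],-np.pi/2-.0593)"
```

```text
rot [0.    0.    0.001] lin cm [5.96 0.06 0.07] dist mm 59.644138110641975
```

View pics/w6.png

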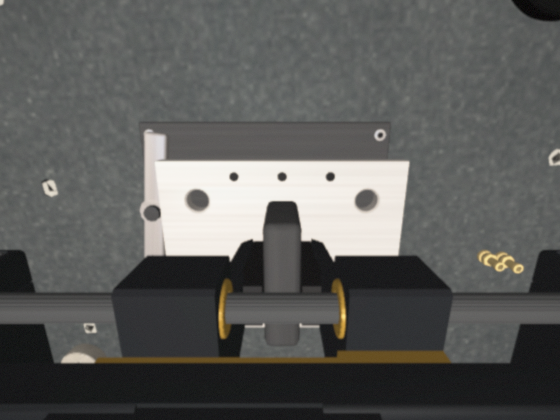

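{"op": "play_rows", "data": {
  "rotation": [
    [0, 0, 0.001],
    [0, 0, 0.001],
    [0, 0, 0.001],
    [0, 0, 0.001]
  ],
  "linear": [
    [2, 0.06, 0.07],
    [4, 0.06, 0.07],
    [5.9, 0.06, 0.07],
    [5.9, 0.06, 0.07]
  ],
  "grip": [0.1, 0.1, 0.1, 0.1]
}}

```text
t: 9.88
position: [0.5143, -0.1997, 0.0427]
orientation: [[-0.0, -0.059, -0.998], [-0.0, -0.998, 0.059], [-1.0, 0.0, 0.0]]
ft_force: [-0.1, 0.0, -4.3]
opening: 0.182
```

```bash
python3 -c "
from h import *
im,_=shot('wrist','w7')
goal([.5144,-.1997,.042],-np.pi/2-.0593)
cv2.imwrite('pics/w7p.png',cv2.resize(im[150:260,150:420],None,fx=2.9,fy=2.9,interpolation=cv2.INTER_CUBIC))
cv2.imwrite('pics/w7q.png',np.hstack([cv2.resize(im[180:220,c-20:c+20],None,fx=9,fy=9,interpolation=cv2.INTER_CUBIC) for c in (197,367)]))
"
```

```text
rot [ 0.    -0.001 -0.001] lin cm [ 0.16 -0.02  0.04] dist mm 1.6641680200695976
```

View pics/w7p.png

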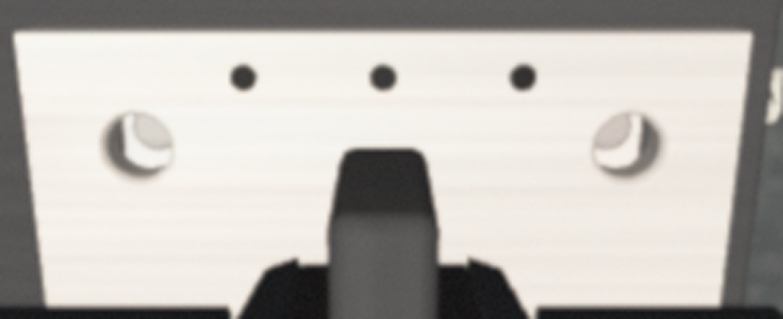

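View pics/w7q.png

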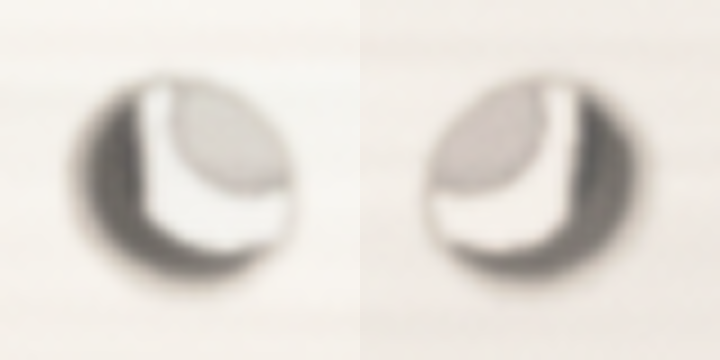

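```bash
cat > m4.py <<'E'
from h import *
im,C=load('wrist','w7'); z=np.load('pics/w7.npz'); P,O=z['p'],z['o']
tf=lambda X:(O.T@(X-P))*1000
px=lambda x,y,c:((x+.5)/9-.5+c-20,(y+.5)/9-.5+180)
top=P[2]-.0041
for c,hc,le,be in ((197,(183,183),(170,125),(243,193)),(367,(536-360,183),(548-360,125),(472-360,193))):
    h=tf(onz(C,px(*hc,c),top)); 
    for zz in (.0245,.0237):
        l=tf(onz(C,px(*le,c),zz)); b=tf(onz(C,px(*be,c),zz))
        print("hole y,z",h[1:],"pin side edge y",l[1]-h[1],"pin near edge z",b[2]-h[2],"zz",zz)
E
python3 m4.py; python3 -c "
import sys;sys.path.insert(0,'.')
from h import *
# measured pins in tool frame
z=np.load('pics/w7.npz'); 
for X in [(.5467,-.1564,.0245),(.5415,-.2461,.0245)]: print((z['o'].T@(np.array(X)-z['p'])*1000))"
```

```text
hole y,z [-45.3001 -29.644 ] pin side edge y -4.738910680183004 pin near edge z 4.428171842181509 zz 0.0245
hole y,z [-45.3001 -29.644 ] pin side edge y -4.981480903018799 pin near edge z 4.645094024592563 zz 0.0237
hole y,z [ 44.9548 -29.5334] pin side edge y 4.658622557498681 pin near edge z 4.428810923189296 zz 0.0245
hole y,z [ 44.9548 -29.5334] pin side edge y 4.899416945680308 pin near edge z 4.646272951986813 zz 0.0237
[ 18.1315 -45.0903 -29.8029]
[ 18.1404  44.7602 -29.9089]
```

{"op": "play_rows", "data": {
  "rotation": [
    [0, 0, 0],
    [0, 0, 0],
    [0, 0, 0],
    [0, 0, 0],
    [0, 0, 0],
    [0, 0, 0]
  ],
  "linear": [
    [0.2, 0, -0.02],
    [0.4, 0, -0.02],
    [0.6, 0, -0.02],
    [0.75, 0, -0.02],
    [0.85, 0, -0.02],
    [0.85, 0, -0.02]
  ],
  "grip": [0.1, 0.1, 0.1, 0.1, 0.1, 0.1]
}}

```text
t: 10.68
position: [0.5148, -0.1999, 0.0345]
orientation: [[0.001, -0.059, -0.998], [-0.001, -0.998, 0.059], [-1.0, 0.001, -0.001]]
ft_force: [0.2, 0.1, -4.3]
opening: 0.179
```

{"op": "play_rows", "data": {
  "rotation": [
    [0, 0, 0],
    [0, 0, 0],
    [0, 0, 0],
    [0, 0, 0],
    [0, 0, 0],
    [0, 0, 0]
  ],
  "linear": [
    [0.1, 0, 0],
    [0.2, 0, 0],
    [0.3, 0, 0],
    [0.38, 0, 0],
    [0.42, 0, 0],
    [0.42, 0, 0]
  ],
  "grip": [0.1, 0.1, 0.1, 0.1, 0.1, 0.1]
}}

```text
t: 11.42
position: [0.5148, -0.2, 0.0304]
orientation: [[0.001, -0.059, -0.998], [-0.001, -0.998, 0.059], [-1.0, 0.001, -0.001]]
ft_force: [0.7, 0.1, -4.1]
opening: 0.178
```

```bash
python3 -c "
from h import *
im,_=shot('wrist','w8')
cv2.imwrite('pics/w8p.png',cv2.resize(im[100:260,130:430],None,fx=2.6,fy=2.6,interpolation=cv2.INTER_CUBIC))
"
```

```text
(no output)
```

View pics/w8p.png

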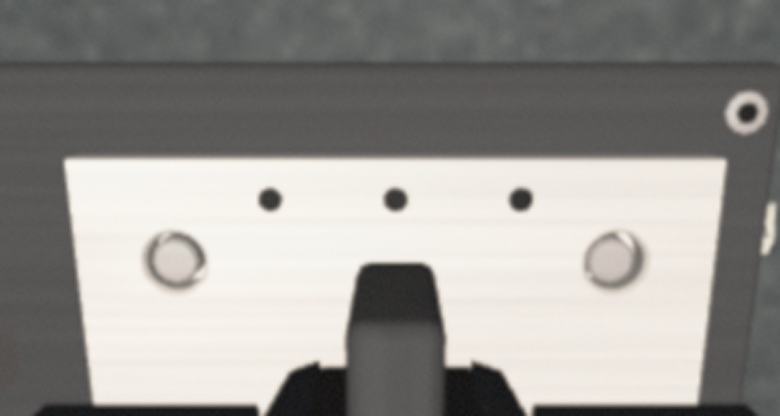

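{"op": "play_rows", "data": {
  "rotation": [
    [0, 0, 0],
    [0, 0, 0],
    [0, 0, 0],
    [0, 0, 0],
    [0, 0, 0],
    [0, 0, 0]
  ],
  "linear": [
    [0.03, 0, 0],
    [0.04, 0, 0],
    [0.04, 0, 0],
    [0.04, 0, 0],
    [0.04, 0, 0],
    [0.04, 0, 0]
  ],
  "grip": [0.1, 0.1, 0.45, 0.45, 0.45, 0.45]
}}

```text
t: 12.22
position: [0.5149, -0.2, 0.0301]
orientation: [[0.001, -0.059, -0.998], [-0.001, -0.998, 0.059], [-1.0, 0.001, -0.001]]
ft_force: [-0.4, -0.3, -0.4]
opening: 0.446
```

{"op": "play_rows", "data": {
  "rotation": [
    [0, 0, 0],
    [0, 0, 0],
    [0, 0, 0],
    [0, 0, 0],
    [0, 0, 0],
    [0, 0, 0],
    [0, 0, 0]
  ],
  "linear": [
    [-2, 0, 0],
    [-6, 0, 0],
    [-10, 0, 1],
    [-11, -2, 4],
    [-11, -4, 7],
    [-11, -4, 7],
    [-11, -4, 7]
  ],
  "grip": [0.45, 0.45, 0.45, 0.45, 0.45, 0.45, 0.45]
}}

```text
t: 13.1
position: [0.4479, -0.1563, 0.1402]
orientation: [[0.002, -0.059, -0.998], [-0.002, -0.998, 0.059], [-1.0, 0.001, -0.002]]
ft_force: [-0.7, -0.2, 0.7]
opening: 0.454
```

```bash
python3 -c "
from h import *
im,_=shot('wrist','w9'); print(arm.state()['position'])"
```

```text
[ 0.448  -0.1564  0.14  ]
```

View pics/w9.png

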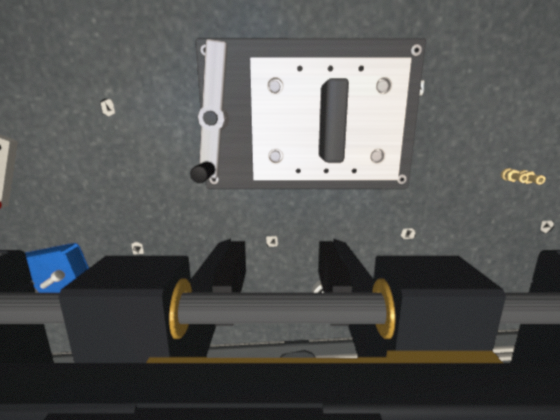

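{"op": "play_rows", "data": {
  "rotation": [
    [0, 0, 0],
    [0, 0, 0],
    [0, 0, 0],
    [0, 0, 0]
  ],
  "linear": [
    [0, -3, 1],
    [2, -7, 2.5],
    [2, -7, 2.5],
    [2, -7, 2.5]
  ],
  "grip": [0.45, 0.45, 0.45, 0.45]
}}

```text
t: 13.65
position: [0.4274, -0.0854, 0.1202]
orientation: [[0.002, -0.059, -0.998], [-0.002, -0.998, 0.059], [-1.0, 0.002, -0.002]]
ft_force: [-0.6, -0.9, 0.3]
opening: 0.448
```

```bash
python3 -c "
from h import *
im,_=shot('wrist','w10'); print(arm.state()['position'])
b=cv2.imread('pics/w9.png')
cv2.imwrite('pics/w9p.png',cv2.resize(b[30:195,180:430],None,fx=3,fy=3,interpolation=cv2.INTER_CUBIC))
cv2.imwrite('pics/w10p.png',cv2.resize(im[0:200,230:500],None,fx=2.9,fy=2.9,interpolation=cv2.INTER_CUBIC))"
```

```text
[ 0.4274 -0.0856  0.1202]
```

View pics/w9p.png

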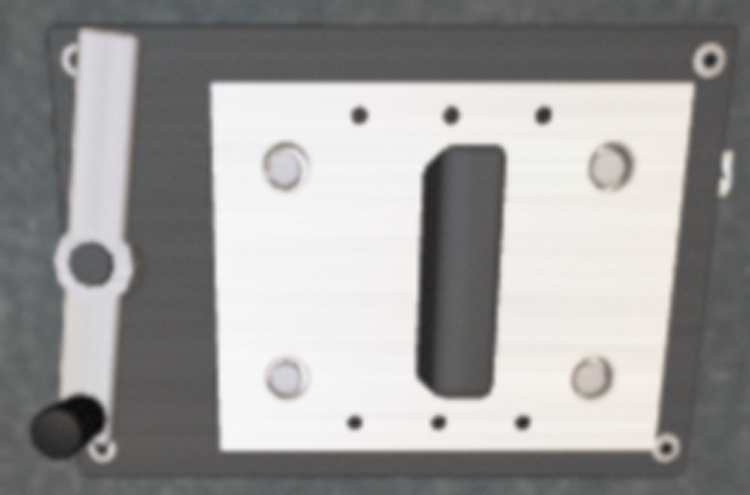

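View pics/w10p.png

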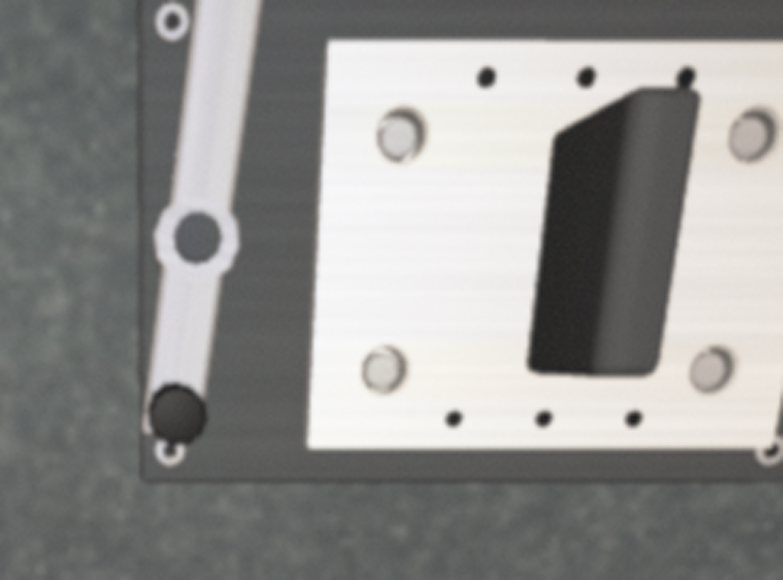

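```bash
python3 - <<'E'
from h import *
C1=load('wrist','w9')[1];C2=load('wrist','w10')[1]
f=lambda p,o,s:((p[0]+.5)/s-.5+o[0],(p[1]+.5)/s-.5+o[1])
for n,a,b in (("knob",(54,433),(178,414)),("pivot",(91,264),(197.5,237)),("c0",(211,82),(328,41)),("c1",(220,451),(307,448)),("h0",(451,115),(586,77)),("h1",(438.5,422.5),(543.5,418.5)),("h2",(522.5,422),(633.5,418.5)),("h3",(359,115),(486.5,77))):
    print(n,tri([ray(C1,f(a,(180,30),3)),ray(C2,f(b,(230,0),2.9))])[0])
b=-.0593;c,s=np.cos(b),np.sin(b);Rb=np.array([[c,-s],[s,c]])
piv=np.array([.5243,-.103])
print("expected base origin",piv-Rb@[0,.1],"knob from pivot",piv+Rb@[-.042,0])
E
```

```text
knob [ 0.4834 -0.095   0.068 ]
pivot [ 0.5242 -0.1029  0.0397]
c0 [ 0.5692 -0.1381  0.0262]
c1 [ 0.4689 -0.1317  0.0274]
h0 [ 0.5571 -0.2025  0.0271]
h1 [ 0.4732 -0.1975  0.0268]
h2 [ 0.4718 -0.2225  0.0267]
h3 [ 0.5586 -0.1775  0.0272]
expected base origin [ 0.5184 -0.2028] knob from pivot [ 0.4824 -0.1005]
```

```bash
python3 -c "
from h import *
goal([.4832,-.0952,.043],-np.pi/2-.0593)"
```

```text
rot [-0.001 -0.002 -0.002] lin cm [ 7.74  0.62 -5.61] dist mm 95.75801520553797
```

{"op": "play_rows", "data": {
  "rotation": [
    [0, -0.002, -0.002],
    [0, -0.002, -0.002],
    [0, -0.002, -0.002],
    [0, -0.002, -0.002],
    [0, -0.002, -0.002],
    [0, -0.002, -0.002],
    [0, -0.002, -0.002],
    [0, -0.002, -0.002],
    [0, -0.002, -0.002],
    [0, -0.002, -0.002],
    [0, -0.002, -0.002],
    [0, -0.002, -0.002]
  ],
  "linear": [
    [0, 0.4, -3],
    [0.5, 0.62, -5.6],
    [2, 0.62, -5.6],
    [5, 0.62, -5.6],
    [7, 0.62, -5.6],
    [7.7, 0.62, -5.6],
    [7.7, 0.62, -5.6],
    [7.7, 0.62, -5.6],
    [7.7, 0.62, -5.6],
    [7.7, 0.62, -5.6],
    [7.7, 0.62, -5.6],
    [7.7, 0.62, -5.6]
  ],
  "grip": [0.45, 0.45, 0.45, 0.45, 0.45, 0.45, 0.45, 0.1, 0.1, 0.1, 0.1, 0.1],
  "force": 6
}}

```text
t: 15.2
position: [0.4822, -0.0941, 0.0432]
orientation: [[-0.0, -0.059, -0.998], [0.001, -0.998, 0.059], [-1.0, -0.001, 0.0]]
ft_force: [-0.2, -0.6, 5.5]
opening: 0.154
```

```bash
python3 -c "
from h import *
s=arm.state(); print(s['opening']*88,s['position'],s['ft_force'],s['qpos'])
im,_=shot('wrist','w11')
# arc waypoints in tool coords
O=np.array(s['orientation']);P=np.array(s['position']);piv=np.array([.5242,-.1029])
for k in range(13):
    ph=np.radians(169-(169-85)*k/12); X=np.array([*(piv+.042*np.array([np.cos(ph),np.sin(ph)])),P[2]])
    print(k,round(np.degrees(ph),1),X[:2],np.round(O.T@(X-P)*100,2))
"
```

```text
13.5338833465739 [ 0.4822 -0.0941  0.0432] [-0.1745 -0.5515  5.4762] [-0.432   0.4972  1.8105  0.0007  0.8346  1.1974]
0 169.0 [ 0.483  -0.0949] [-0.    0.07 -0.08]
1 162.0 [ 0.4843 -0.0899] [ 0.   -0.43 -0.18]
2 155.0 [ 0.4861 -0.0852] [ 0.   -0.92 -0.34]
3 148.0 [ 0.4886 -0.0806] [ 0.   -1.38 -0.56]
4 141.0 [ 0.4916 -0.0765] [ 0.   -1.82 -0.83]
5 134.0 [ 0.495  -0.0727] [ 0.   -2.22 -1.15]
6 127.0 [ 0.4989 -0.0694] [ 0.   -2.57 -1.52]
7 120.0 [ 0.5032 -0.0665] [ 0.   -2.88 -1.93]
8 113.0 [ 0.5078 -0.0642] [ 0.   -3.13 -2.38]
9 106.0 [ 0.5126 -0.0625] [ 0.   -3.33 -2.85]
10 99.0 [ 0.5176 -0.0614] [ 0.   -3.47 -3.34]
11 92.0 [ 0.5227 -0.0609] [ 0.   -3.55 -3.85]
12 85.0 [ 0.5279 -0.0611] [ 0.   -3.57 -4.36]
```

View pics/w11.png

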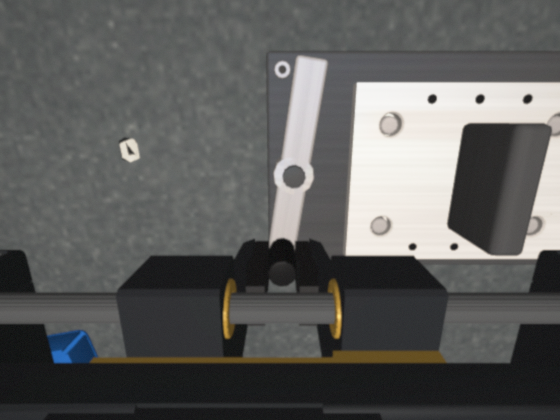

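{"op": "play_rows", "data": {
  "rotation": [
    [0, 0, 0],
    [0.08, 0, 0],
    [0.16, 0, 0],
    [0.25, 0, 0],
    [0.33, 0, 0],
    [0.42, 0, 0],
    [0.5, 0, 0],
    [0.58, 0, 0],
    [0.67, 0, 0],
    [0.75, 0, 0],
    [0.83, 0, 0],
    [0.83, 0, 0]
  ],
  "linear": [
    [-0.15, 0, -0.02],
    [-0.15, -0.45, -0.15],
    [-0.15, -0.92, -0.34],
    [-0.15, -1.38, -0.56],
    [-0.15, -1.82, -0.83],
    [-0.15, -2.22, -1.15],
    [-0.15, -2.57, -1.52],
    [-0.15, -2.88, -1.93],
    [-0.15, -3.13, -2.38],
    [-0.15, -3.33, -2.85],
    [-0.15, -3.47, -3.34],
    [-0.15, -3.47, -3.34]
  ],
  "grip": [0.1, 0.1, 0.1, 0.1, 0.1, 0.1, 0.1, 0.1, 0.1, 0.1, 0.1, 0.1]
}}

```text
t: 16.75
position: [0.5171, -0.0609, 0.0439]
orientation: [[-0.002, -0.776, -0.631], [0.002, -0.631, 0.776], [-1.0, 0.0, 0.003]]
ft_force: [-0.2, 1.6, -3.1]
opening: 0.154
```

```bash
python3 -c "
from h import *
s=arm.state(); print(s['opening']*88,s['position'],s['ft_force'],s['qpos'])
im,_=shot('wrist','w12')
O=np.array(s['orientation']);P=np.array(s['position']);piv=np.array([.5242,-.1029])
for ph in (99,95,92,89,86,85,84):
    r=np.radians(ph); X=np.array([*(piv+.042*np.array([np.cos(r),np.sin(r)])),P[2]])
    print(ph,X[:2],np.round(O.T@(X-P)*100,2))
"
```

```text
13.526179416922057 [ 0.5171 -0.0609  0.0439] [-0.1567  1.6106 -3.1195] [-0.3431  0.546   1.7202  0.0014  0.8781  2.1152]
99 [ 0.5176 -0.0614] [-0.   -0.01 -0.07]
95 [ 0.5205 -0.0611] [-0.   -0.26 -0.23]
92 [ 0.5227 -0.0609] [-0.   -0.44 -0.36]
89 [ 0.5249 -0.0609] [-0.   -0.61 -0.49]
86 [ 0.5271 -0.061 ] [-0.   -0.78 -0.64]
85 [ 0.5279 -0.0611] [-0.   -0.83 -0.69]
84 [ 0.5286 -0.0611] [-0.   -0.88 -0.74]
```

View pics/w12.png

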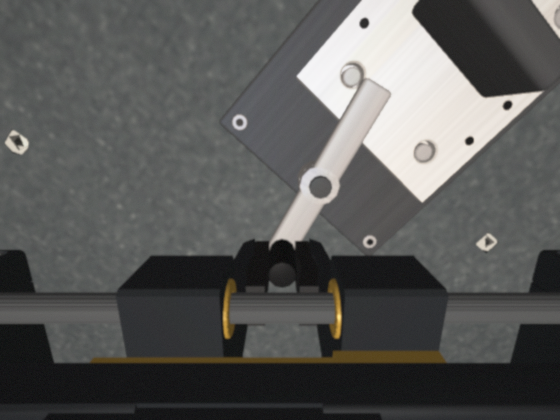

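Nose is over the plate, unhindered. I'll go on gently to the stop.

{"op": "play_rows", "data": {
  "rotation": [
    [0.05, 0, 0],
    [0.1, 0, 0],
    [0.15, 0, 0],
    [0.17, 0, 0],
    [0.18, 0, 0],
    [0.18, 0, 0],
    [0.18, 0, 0]
  ],
  "linear": [
    [0, -0.26, -0.2],
    [0, -0.44, -0.32],
    [0, -0.61, -0.46],
    [0, -0.76, -0.6],
    [0, -0.86, -0.7],
    [0, -0.93, -0.76],
    [0, -0.93, -0.76]
  ],
  "grip": [0.1, 0.1, 0.1, 0.1, 0.1, 0.1, 0.1]
}}

```text
t: 17.68
position: [0.5287, -0.061, 0.0439]
orientation: [[-0.003, -0.876, -0.482], [0.002, -0.482, 0.876], [-1.0, 0.002, 0.003]]
ft_force: [-3.2, 4.4, -3.0]
opening: 0.159
```

```bash
python3 -c "
from h import *
s=arm.state(); print(s['opening']*88,s['position'],s['ft_force'],s['ft_torque'])
d=s['position'][:2]-np.array([.5242,-.1029]); print(np.degrees(np.arctan2(d[1],d[0])),np.linalg.norm(d))
im,_=shot('wrist','w13')
"
```

```text
13.965569294829885 [ 0.5287 -0.061   0.0439] [-3.1745  4.3768 -2.9528] [ 0.8458  0.4649 -0.0165]
83.81570064930426 0.042169924889389546
```

View pics/w13.png

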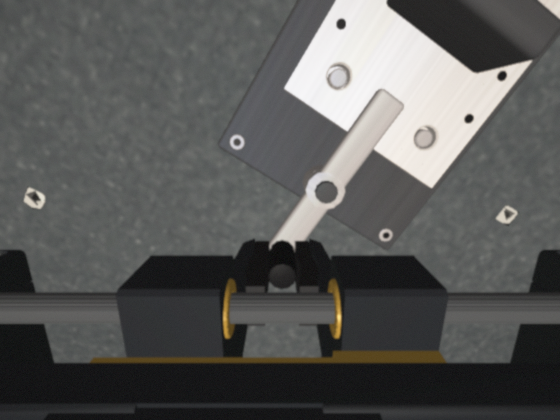

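{"op": "play_rows", "data": {
  "rotation": [
    [0, 0, 0],
    [0, 0, 0],
    [0, 0, 0],
    [0, 0, 0],
    [0, 0, 0],
    [0, 0, 0],
    [0, 0, 0],
    [0, 0, 0],
    [0, 0, 0],
    [0, 0, 0],
    [0, 0, 0]
  ],
  "linear": [
    [0, 0, 0],
    [0, 0, 0],
    [0, 0, 0],
    [0, 0, 0],
    [-2, 0, 0],
    [-6, 0, 0],
    [-10, 0, 2],
    [-12, 0, 6],
    [-12, 0, 10],
    [-12, 0, 10],
    [-12, 0, 10]
  ],
  "grip": [0.45, 0.45, 0.45, 0.45, 0.45, 0.45, 0.45, 0.45, 0.45, 0.45, 0.45]
}}

```text
t: 19.1
position: [0.4819, 0.0257, 0.1646]
orientation: [[-0.0, -0.877, -0.481], [0.001, -0.481, 0.877], [-1.0, 0.0, 0.001]]
ft_force: [-0.5, 0.1, 0.4]
opening: 0.447
```

```bash
python3 -c "
from h import *
s=arm.state(); print(s['opening']*88,s['position'],s['ft_force'])
im,_=shot('wrist','w14'); t,_=shot('top','t14')
"
```

```text
39.34453616514844 [0.4819 0.0257 0.1646] [-0.5166  0.0902  0.391 ]
```

View pics/w14.png

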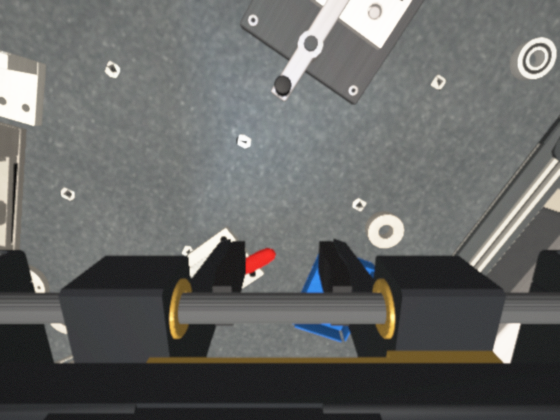

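View pics/t14.png

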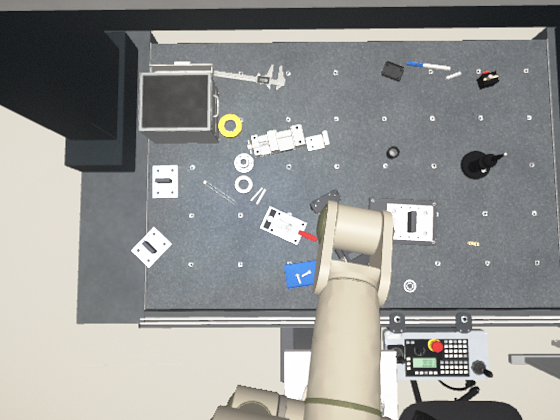

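{"op": "play_rows", "data": {
  "rotation": [
    [0, 0, 0],
    [0, 0, 0],
    [0, 0, 0],
    [0, 0, 0],
    [0, 0, 0]
  ],
  "linear": [
    [-1, 2.5, -4],
    [-1, 5, -8],
    [-1, 6.5, -10.5],
    [-1, 6.5, -10.5],
    [-1, 6.5, -10.5]
  ],
  "grip": [0.45, 0.45, 0.45, 0.45, 0.45]
}}

```text
t: 19.82
position: [0.475, -0.0968, 0.1742]
orientation: [[-0.001, -0.877, -0.481], [0.002, -0.481, 0.877], [-1.0, 0.0, 0.002]]
ft_force: [0.2, 0.3, 0.2]
opening: 0.45
```

```bash
python3 -c "
from h import *
im,C=shot('wrist','w15'); shot('scene','s15')
"
```

```text
(no output)
```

View pics/w15.png

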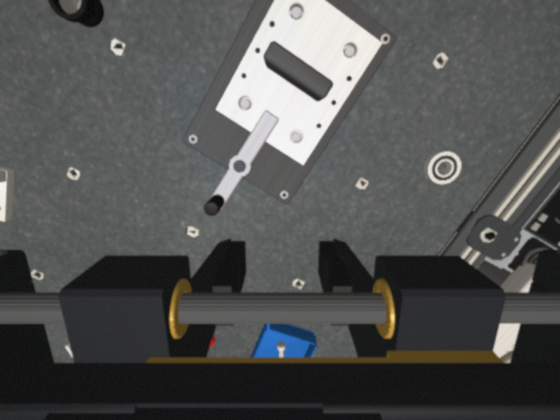

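View pics/s15.png

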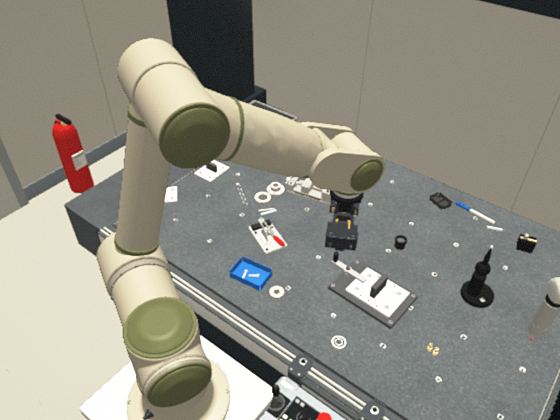

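```bash
python3 -c "
from h import *
im,C=load('wrist','w15')
a=onz(C,(269.5,116),.036);b=onz(C,(239.5,167),.038);d=(a-b)[:2]
print(a,b,np.linalg.norm(d),'theta',-0.0593-np.arctan2(d[1],d[0]))
t0=cv2.imread('pics/top0.png').astype(int);t1=cv2.imread('pics/t14.png').astype(int)
for n,(u,v) in dict(r0=(243,162),r1=(243,184),br=(290,140),bear=(410,286)).items():
    print(n,np.abs(t0-t1)[v-14:v+14,u-14:u+14].mean())
arm.finish_job()
"
```

```text
[ 0.5201 -0.1574  0.036 ] [ 0.5233 -0.1017  0.038 ] 0.0557588415588517 theta 1.569463467087631
r0 3.0348639455782314
r1 3.0314625850340136
br 2.5072278911564627
bear 4.004676870748299
the job is handed in; nothing more can be done
```

The plate is seated on its pins and the clamp arm is swung round to its stop, with its nose over the plate. I handed the job in at about 20 s of the 72 s allowed.

- **Plate:** I set the largest plate over the pins, using the wrist camera to see the pin tips through its two far holes. It went down with no contact force, so no sliding about was needed. Afterwards all four pins showed in their holes. The plate's upper face measured about 27 mm above the worktop, where 26 mm means seated and 32.5 mm means riding on the pins.
- **Clamp:** I gripped the knob lightly and turned it until a force of a few newtons built up, which I took as the stop. The tool's position then corresponded to about 1.62 rad. My last picture gave about 1.57 rad for the arm, measured roughly from hand-read points. The two differ by 0.05 rad, about the accuracy of that reading, with the stop at 1.6.
- **Other things:** Between the first and a late top view, the patches of picture I took to be the ring gauges, the bearing and the bracket looked unchanged. I chose those patches by eye. The gripper was open and clear of everything when I handed in.

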